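# Nest the return pots and snap the locking cap home

## Task

Make up the returnable pot set: lower the blue pot over the stud into the large grey pot, let go of it, then nest the yellow pot inside the blue one and let go. Then push the red cap straight down onto the stud until it clicks and sits fully home, and keep pressing it down firmly: finish still holding the cap and pushing (about 10 N), do not let go. Leave everything else on the bench where it is.

Things in the scene. Friction and masses are not known exactly. Their poses are not given: they have to be found in the camera images.
- transit_base: Fixed black round plate, 110 mm across, 10 mm thick, with the large grey pot on it (80 mm outside, 73 mm inside diameter, rim 40 mm above the bench, inner floor at 10 mm) and a white locking stud standing on its axis (32 mm wide collar at its foot, 6 mm high above the floor, then tapering over 8 mm: it centres the pots' floor holes). Origin: on the stud's axis at bench level, z up.
- stud_top (a point): Centre of the flat top of the white stud, 100 mm above the bench. The stud is 20 mm in diameter, the last 4 mm tapered to 14 mm. Four smooth sprung steel balls stick out 4 mm from its side, centred 13.5 mm below this point; pushing the cap's lip past them takes about 12 N.
- medium_pot: Loose blue pot (medium), upright on the bench: 65 mm outside, 59 mm inside diameter, 60 mm high, wall 3 mm, floor 4 mm thick with a central 36 mm hole that passes over the stud. Nested on the grey pot's floor its underside is 10 mm and its rim 70 mm above the bench (30 mm above the grey rim). Origin: centre of its underside, z up.
- small_pot: Loose yellow pot (small), upright on the bench: 52 mm outside, 46 mm inside diameter, 84 mm high, wall 3 mm, floor 4 mm thick with a central 36 mm hole. Nested on the blue pot's floor its underside is 14 mm and its rim 98 mm above the bench (28 mm above the blue rim). Origin: centre of its underside, z up.
- snap_cap: Loose red cap, 60 mm high, standing knob up. Below: socket, 35 mm outside, 24 mm deep, 30 mm bore, with a lip (23 mm opening, 3.5 mm high) at its mouth. Then a disc 58 mm wide, 4 mm thick. Origin: centre of its underside, z up. On the stud: lip meets the balls with the underside about 92 mm above the bench, push drops (click) below about 85, fully home (ceiling on stud top) at 76.
- cap_knob (a point): On the cap's axis, middle of its round grip knob, 44 mm above the cap's underside. The knob is 30 mm in diameter and 32 mm high (28 to 60 mm above the underside), standing on the disc.
- carton: Bystander: brown carton 90 x 110 x 45 mm. Origin: centre of its underside.
- tape_roll: Bystander: red roll of tape lying flat, 76 mm across, 40 mm high. Origin: centre of its underside.
- marker: Bystander: white and blue marker pen lying on the bench, 130 mm long, 18 mm thick. Origin: near its middle, on its underside; x along it.
- screw_jar: Bystander: amber jar with black cap, 52 mm across, 65 mm high. Origin: centre of its underside.
- green_tub: Bystander: open green tub with a closed floor, 68 mm across, 50 mm high; not part of the set. Origin: centre of its underside.
- parts_reel: Bystander: flat component reel, 140 mm across, 14 mm high. Origin: centre of its underside.
Not all that is in view belongs to the job. There is more than one size of the medium_pot; the one meant has the size given above.

How it is judged:
By the outcome, as a careful person would: the job done as asked, in the order asked, and still so for the second after the job is handed in, while the arm keeps its last pose, push and grip.
It also fails if it takes over 61 s, if anything falls off the work surface, if the arm or the gripper's body presses on something with over 40 N, if the wrist force passes 120 N, or if a joint passes its speed limit or range.

## Robot

A 6-joint arm with a two-finger parallel gripper is mounted at the origin on the work surface. World frame = base frame: x ahead of the robot, y to its left, z up, the work surface at z = 0. Lengths are in m, angles in rad, forces in N, time in s.
With the tool pointing down it reaches from about 0.35 to 0.85 m from the base axis. Payload 8.1 kg.
Tool frame: the origin (TCP) lies at the very end of the fingers, on their centre line; the grasp point (between the pads) lies 19 mm behind it; z points along the fingers, y is the direction in which the jaws open and shut (so a half turn about z gives the same grasp; the last joint's range is limited). The gripper opens to 93 mm and grips with 3 to 60 N. Pads are 15 mm wide; open, the fingers measure 128 mm over their backs; the gripper's body (75 mm by 188 mm) begins 65 mm behind the grasp point.
Start: joints at [1.154, 0.13, 1.488, -0, 1.523, -0.085], TCP at [0.195, 0.567, 0.219] pointing down, gripper open.
Joint ranges: [-2.96, 2.96], [-0.89, 2.26], [0.02, 2.5], [-1.34, 4.48], [0, 2.73], [-2.66, 2.66]. Speed limits (rad/s): [2.39, 2.39, 2.79, 3.14, 3.14, 3.14].

## Interface

Orientations are given as a rotation vector (axis times angle).
In Python, from plant import robot gives the robot as it stands.
- The arm moves only by the shell command python3 -m inch 'ROWS' [FORCE]. ROWS is JSON, a list that holds one entry, the list of rows, each a list of 7 numbers: the shift along the tool's x, y, z in cm, then the turn, a rotation vector about the tool's x, y, z in degrees, then the gripper command: -1 is fully open, 1 is shut, values between are in proportion. A call has 1 to 5 rows; each row shifts and turns the commanded pose from where the row before left it, along the tool's axes as they then stand; what a row does not reach is not made up. A row lasts 1/10 s, in which the tool goes at most 50 mm and 8.59 degrees, less where a joint would pass 70% of its speed; a pose out of reach is approached as far as the arm can. A call with a gripper value outside its range is refused whole. The fingers move at their own pace and stop on an object; FORCE is the grip in N (left out, the last holds). Time passes only in rows, so rows that do not move let the fingers close. It gives the time, the measured TCP pose, the force and the opening at its end, in the units of the state.
- robot.read_state(): the state, without advancing time (a new reading comes with each control period).
- robot.read_camera(name): name is "scene" or "side" or "wrist"; returns a dict with "image" (420x560x3 uint8, blue, green, red), "K" (3x3 intrinsics, pixels), "distortion" ([k1, k2, p1, p2, k3] as OpenCV has them; the pictures are not rectified), "R" (3x3) and "t" (3): a world point X has camera coordinates R X + t; the wrist camera has in their place "tool_from_camera" (4x4, takes a point from camera to tool coordinates, whose origin is the TCP and whose axes are the flange's). Camera axes: x right, y down, z forward; pixel columns grow to the right and rows downward; lengths in m; the calibration is good to about 2 mm. A picture is of the moment at which its call begins: read the wrist's pose just before it. There is no depth.
- robot.close_job(): hands the job in, once; it reports no verdict.
The state is a dict: "t": time; "q": joint angles; "dq": joint speeds; "joint_torque": joint torques, N m; "tool_pos": TCP position; "orientation": TCP orientation; "force": force on the tool from outside, world axes, zero at the start; "wrist_torque": the same for the moment, N m; "opening": finger opening in m.
Only numpy, scipy, OpenCV 4.12 (cv2) and the standard library are available. Lean on these libraries where they do the work, as an engineer would, in place of code of your own. Each camera call takes 0.05 s, during which the arm holds its last target. There are 200 camera calls.

## Working session

There is one attempt and no reset: what is moved stays moved. The work goes in short steps, Python scripts to look and compute and a shell command to move; the robot and the scene stay as the last step left them, time stands still between calls to the robot, and variables do not carry over. Pictures are saved under pics/ and viewed, about 8 in all and at most 12, crops included, and the job is handed in when it is done.

```bash
mkdir -p pics; ls; cat > h.py <<'E'
import numpy as np, cv2
from scipy.spatial.transform import Rotation as Ro
from plant import robot
def cam(n):
    s=robot.read_state(); c=robot.read_camera(n)
    K=np.array(c["K"]); D=np.array(c["distortion"],float)
    if n=="wrist":
        T=np.array(c["tool_from_camera"]); Rt=Ro.from_rotvec(s["orientation"]).as_matrix()
        Rc=Rt@T[:3,:3]; o=Rt@T[:3,3]+np.array(s["tool_pos"])
    else:
        R=np.array(c["R"]); Rc=R.T; o=-R.T@np.array(c["t"])
    return dict(im=np.array(c["image"]),K=K,D=D,Rc=Rc,o=o)
def ray(c,uv):
    p=cv2.undistortPoints(np.array(uv,float).reshape(-1,1,2),c["K"],c["D"]).reshape(-1,2)
    return np.c_[p,np.ones(len(p))]@c["Rc"].T
def onz(c,uv,z):
    d=ray(c,uv); return c["o"]+d*((z-c["o"][2])/d[:,2])[:,None]
def proj(c,P):
    R=c["Rc"].T; return cv2.projectPoints(np.array(P,float).reshape(-1,3),cv2.Rodrigues(R)[0],-R@c["o"],c["K"],c["D"])[0].reshape(-1,2)
E
python3 - <<'E'
from h import *
for n in("scene","side","wrist"):
    c=cam(n); cv2.imwrite(f"pics/{n}0.png",c["im"]); np.save(f"pics/{n}0.npy",c,allow_pickle=True); print(n,c["o"],c["Rc"][:,2])
print(robot.read_state())
E
```

```text
pics
scene [ 1.39562788 -0.64931876  0.94839057] [-0.59275592  0.51060932 -0.62283107]
side [ 0.44530431 -0.85665303  0.64354961] [ 0.10326737  0.85301789 -0.51156264]
wrist [0.11839758 0.59408378 0.38404428] [ 0.27456079 -0.09686754 -0.95667813]
{'t': 0.15, 'q': array([ 1.15359697e+00,  1.30990064e-01,  1.48906212e+00,  4.02744383e-05,
        1.52303695e+00, -8.54163760e-02]), 'dq': array([ 0.00035935, -0.00311569, -0.00293762, -0.00097692, -0.00214517,
       -0.00073791]), 'joint_torque': array([-1.03177626e-03, -5.60472250e+01, -4.92335665e+01,  7.67158298e-02,
        3.05095757e-02, -7.84300437e-05]), 'tool_pos': array([0.19522135, 0.56685825, 0.21780891]), 'orientation': array([-5.18711375e-01, -3.09805665e+00,  2.26080969e-03]), 'force': array([-0.36477678,  0.28715709, -0.34115105]), 'wrist_torque': array([-0.01335487, -0.00155416, -0.00509739]), 'opening': 0.09262332554252138}
```

View pics/scene0.png

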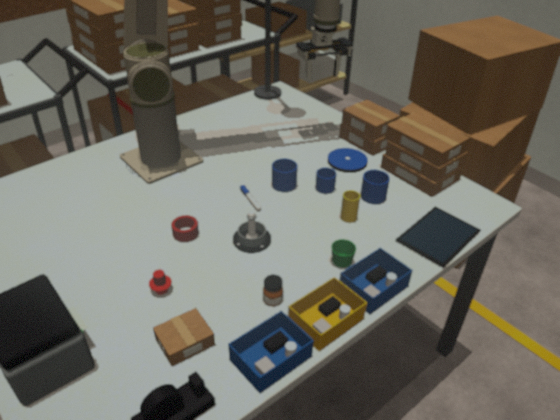

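View pics/side0.png

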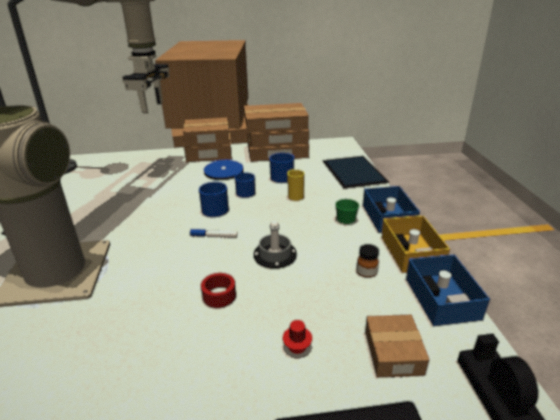

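Scene view: the stud with its grey pot is at (252,232), the red cap at (160,284) and the yellow pot at (350,206). What could be mistaken:
- **Blue pot:** blue pots at (285,175), (326,180) and (375,187), and the flat reel at (348,159).
- **Red cap:** the tape roll at (185,228).
- **Other pots:** the green tub at (343,252).

I'll measure sizes by azimuth tangents in both views.

```bash
cat >> h.py <<'E'
def mask(im,name):
    h=cv2.cvtColor(im,cv2.COLOR_BGR2HSV); H,S,V=cv2.split(h)
    m={"blue":(H>100)&(H<130)&(S>110)&(V>35),"yellow":(H>17)&(H<32)&(S>110)&(V>50),"red":((H<7)|(H>172))&(S>150)&(V>60),"dark":(S<90)&(V<110)}[name]
    return m.astype(np.uint8)
def blob(c,name,uv):
    n,l,st,ce=cv2.connectedComponentsWithStats(mask(c["im"],name))
    k=[i for i in range(1,n) if st[i,4]>60]
    k=min(k,key=lambda i:np.hypot(*(ce[i]-uv)))
    ys,xs=np.nonzero(l==k); return np.c_[xs,ys].astype(float),ce[k]
def az(c,px):
    d=ray(c,px); a=np.arctan2(d[:,1],d[:,0]); m=np.arctan2(d[:,1].mean(),d[:,0].mean())
    a=(a-m+np.pi)%(2*np.pi)-np.pi; pw=0.5*np.median(np.diff(np.unique(np.round(a,4)))) if 0 else 0
    return m+(a.min()+a.max())/2,(a.max()-a.min())/2
def cross(c1,a1,c2,a2):
    u=np.array([np.cos(a1),np.sin(a1)]);v=np.array([np.cos(a2),np.sin(a2)])
    s=np.linalg.solve(np.c_[u,-v],(c2["o"]-c1["o"])[:2]); return c1["o"][:2]+s[0]*u,s
E
python3 - <<'E'
from h import *
A,B=[np.load(f"pics/{n}0.npy",allow_pickle=True).item() for n in("scene","side")]
print(A["K"][0,0],B["K"][0,0])
for nm,col,u,v in[("b1","blue",(285,175),(214,199)),("b2","blue",(326,180),(245,185)),("b3","blue",(375,187),(282,168)),("yel","yellow",(350,206),(296,185)),("cap","red",(160,284),(297,337)),("tape","red",(185,228),(218,290)),("base","dark",(252,237),(275,250))]:
    p,cp=blob(A,col,u);q,cq=blob(B,col,v)
    a1,w1=az(A,p);a2,w2=az(B,q);P,s=cross(A,a1,B,a2)
    # top/bottom heights: top pixel row at far rim, bottom at near rim
    out=[]
    for c,px,w,d in((A,p,w1,s[0]),(B,q,w2,s[1])):
        r=d*np.sin(w); f=(P-c["o"][:2])/d
        def zat(uv,k):
            dd=ray(c,[uv])[0]; t=((P+f*r*k-c["o"][:2])@f)/(dd[:2]@f); return c["o"][2]+dd[2]*t
        top=px[px[:,1].argmin()];bot=px[px[:,1].argmax()]
        out+=[round(2000*r,1),round(1000*zat(top,1),1),round(1000*zat(bot,-1),1)]
    print(nm,P.round(4),cp.round(),cq.round(),out)
w=np.load("pics/scene0.npy",allow_pickle=True).item()["im"][140:280,230:410]; w2=B["im"][140:270,180:330]
cv2.imwrite("pics/crop.png",np.vstack([cv2.resize(w,(540,300)),cv2.resize(w2,(540,300))]))
E
```

```text
506.36286314004064 423.3192589911838
b1 [0.3844 0.2345] [284. 170.] [214. 199.] [np.float64(69.9), np.float64(50.6), np.float64(71.4), np.float64(73.3), np.float64(72.8), np.float64(7.8)]
b2 [0.4323 0.4782] [347. 159.] [232. 175.] [np.float64(127.2), np.float64(26.9), np.float64(28.1), np.float64(166.3), np.float64(15.4), np.float64(-48.3)]
b3 [0.6089 0.4145] [375. 183.] [280. 166.] [np.float64(72.4), np.float64(71.8), np.float64(11.6), np.float64(75.9), np.float64(74.0), np.float64(7.2)]
yel [0.6327 0.282 ] [350. 206.] [295. 184.] [np.float64(46.2), np.float64(77.8), np.float64(3.3), np.float64(48.9), np.float64(81.4), np.float64(3.2)]
cap [ 0.5411 -0.3051] [160. 285.] [297. 337.] [np.float64(48.5), np.float64(18.5), np.float64(24.4), np.float64(52.9), np.float64(41.9), np.float64(13.9)]
tape [ 0.4014 -0.2488] [160. 285.] [218. 290.] [np.float64(56.4), np.float64(-133.7), np.float64(-126.8), np.float64(58.2), np.float64(128.0), np.float64(102.1)]
base [ 0.5343 -0.011 ] [252. 237.] [275. 253.] [np.float64(104.3), np.float64(43.6), np.float64(5.4), np.float64(105.3), np.float64(25.9), np.float64(2.4)]
```

View pics/crop.png

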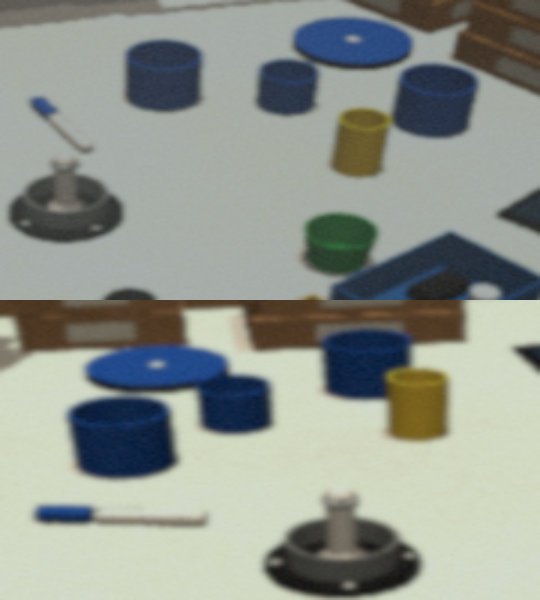

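The crop shows three open blue pots: left and right look about equal and larger, the middle one is smaller, and it touches the reel in the mask. I'll measure all three more carefully with looser masks, cutting the middle one out from the reel.

```bash
python3 - <<'E'
from h import *
A,B=[np.load(f"pics/{n}0.npy",allow_pickle=True).item() for n in("scene","side")]
def blk(c,box,col):
    x0,y0,x1,y1=box; im=c["im"].astype(int); b,g,r=im[...,0],im[...,1],im[...,2]
    m={"b":(b-r),"y":((r+g)//2-b),"r":(r-g),}[col]
    sub=m[y0:y1,x0:x1]; th=np.percentile(sub,95)*.5+np.median(np.r_[sub[-2],sub[:,0]])*.5
    mm=np.zeros(m.shape,np.uint8); mm[y0:y1,x0:x1]=sub>th
    n,l,st,ce=cv2.connectedComponentsWithStats(mm); k=1+st[1:,4].argmax()
    ys,xs=np.nonzero(l==k); return np.c_[xs,ys].astype(float)
S={"b1":("b",(266,155,304,195),(192,177,236,220)),"b2":("b",(310,172,342,196),(231,180,262,199)),"b3":("b",(357,166,394,207),(264,148,302,184)),"yel":("y",(336,186,364,226),(283,166,310,204)),"cap":("r",(145,264,176,298),(278,315,318,360))}
for nm,(col,b1,b2) in S.items():
    p=blk(A,b1,col);q=blk(B,b2,col)
    a1,w1=az(A,p);a2,w2=az(B,q);P,s=cross(A,a1,B,a2);out=[]
    for c,px,w,d in((A,p,w1,s[0]),(B,q,w2,s[1])):
        w=w+0.5*2*w/(px[:,0].max()-px[:,0].min()) # half-pixel each side
        r=d*np.sin(w); f=(P-c["o"][:2])/d
        def zat(uv,k):
            dd=ray(c,[uv])[0]; t=((P+f*r*k-c["o"][:2])@f)/(dd[:2]@f); return c["o"][2]+dd[2]*t
        top=px[px[:,1].argmin()];bot=px[px[:,1].argmax()]
        out+=[round(2000*r,1),round(1000*zat(top,1),1),round(1000*zat(bot,-1),1)]
    print(nm,P.round(4),[float(x) for x in out],px[:,0].min(),px[:,0].max(),px[:,1].min(),px[:,1].max())
E
```

```text
b1 [0.3845 0.2361] [82.2, 77.4, 9.7, 80.9, 73.3, 9.5] 199.0 227.0 182.0 215.0
b2 [0.4796 0.326 ] [63.7, 39.9, 8.1, 57.8, 33.4, 6.1] 236.0 253.0 180.0 196.0
b3 [0.6088 0.4145] [83.2, 76.8, 9.4, 79.3, 73.4, 8.1] 270.0 293.0 153.0 181.0
yel [0.6335 0.2791] [52.7, 81.0, 6.7, 48.4, 79.4, 1.1] 288.0 303.0 170.0 200.0
cap [ 0.5412 -0.3048] [55.3, 19.3, 29.3, 54.9, 43.3, 17.4] 283.0 311.0 320.0 352.0
```

The middle pot at (326,180) measures about 63 mm; the other two are about 80 mm. So it is the 65 mm pot, and I'll confirm that from the wrist camera above it.

```bash
cat > go.py <<'E'
import sys
from h import *
s=robot.read_state(); R=Ro.from_rotvec(s["orientation"]).as_matrix()
t=np.array([float(x) for x in sys.argv[1:4]]); 
print("t",round(s["t"],2),"at",np.round(s["tool_pos"],4),"F",np.round(s["force"],1),"open",round(s["opening"],4))
print("shift cm",np.round(100*R.T@(t-s["tool_pos"]),2),"toolx",R[:,0].round(3),"z",R[:,2].round(4))
E
python3 go.py 0.48 0.326 0.22
```

```text
t 0.15 at [0.1952 0.5669 0.2178] F [-0.4  0.3 -0.3] open 0.0926
shift cm [-34.77 -13.5   -0.2 ] toolx [-0.945  0.326  0.   ] z [-6.0e-04 -1.4e-03 -1.0e+00]
```

```bash
python3 -m inch '[[[-3.5,-1.35,0,0,0,0,-1],[-3.5,-1.35,0,0,0,0,-1],[-3.5,-1.35,0,0,0,0,-1],[-3.5,-1.35,0,0,0,0,-1],[-3.5,-1.35,0,0,0,0,-1]]]'; python3 -m inch '[[[-3.5,-1.35,0,0,0,0,-1],[-3.5,-1.35,0,0,0,0,-1],[-3.5,-1.35,0,0,0,0,-1],[-3.5,-1.35,0,0,0,0,-1],[-3.3,-1.35,0,0,0,0,-1]]]'; python3 -m inch '[[[0,0,0,0,0,0,-1],[0,0,0,0,0,0,-1]]]'; python3 - <<'E'
from h import *
c=cam("wrist"); cv2.imwrite("pics/w1.png",c["im"]); np.save("pics/w1.npy",c,allow_pickle=True)
print(proj(c,[[.48,.326,.06],[.48,.326,0]]))
E
```

```text
t: 0.65
tool_pos: [0.3397, 0.4453, 0.2183]
orientation: [-0.518, -3.098, 0.001]
force: [-0.5, 0.9, 0.6]
opening: 0.0928
t: 1.15
tool_pos: [0.4815, 0.325, 0.2183]
orientation: [-0.519, -3.098, 0.0]
force: [0.4, 0.1, 0.6]
opening: 0.0929
t: 1.35
tool_pos: [0.4806, 0.3257, 0.2181]
orientation: [-0.522, -3.097, 0.001]
force: [-0.5, -0.4, 0.2]
opening: 0.0931
[[280.1784765  195.60253101]
 [280.25318812 184.74977397]]
```

View pics/w1.png

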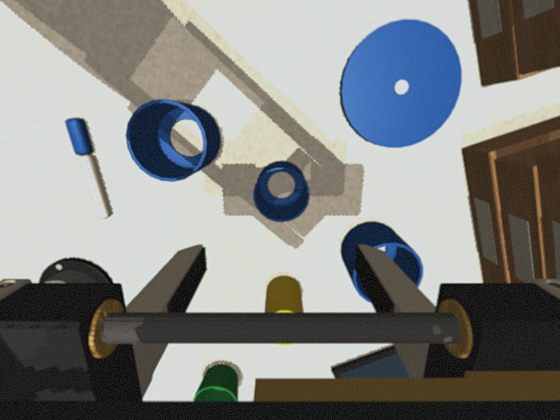

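The wrist view shows the middle pot at (281,190), about 55 px wide; b1 at (173,140), about 92 px; and b3 at (385,262), partly behind a finger. I'll check the scale before choosing.

```bash
python3 - <<'E'
from h import *
c=np.load("pics/w1.npy",allow_pickle=True).item()
print(c["K"][0,0],c["o"])
im=c["im"]; m=mask(im,"blue")
for nm,uv in(("b1",(173,140)),("b2",(281,190)),("b3",(390,262)),("reel",(402,83))):
    p,ce=blob(c,"blue",uv); x0,x1=p[:,0].min(),p[:,0].max(); y0,y1=p[:,1].min(),p[:,1].max()
    print(nm,x0,x1,y0,y1)
    for z in(.04,.06,.072):
        L,Rr,=onz(c,[(x0,(y0+y1)/2),(x1+1,(y0+y1)/2)],z); print("  z",z,"width",np.linalg.norm(L-Rr).round(4),((L+Rr)/2).round(4))
E
```

```text
292.961779119363 [0.40388543 0.35292497 0.38457072]
b1 127.0 219.0 100.0 180.0
  z 0.04 width 0.1068 [0.3827 0.2301 0.04  ]
  z 0.06 width 0.1006 [0.3839 0.2373 0.06  ]
  z 0.072 width 0.0969 [0.3846 0.2416 0.072 ]
b2 254.0 308.0 162.0 221.0
  z 0.04 width 0.0663 [0.4804 0.3275 0.04  ]
  z 0.06 width 0.0625 [0.476 0.329 0.06 ]
  z 0.072 width 0.0601 [0.4733 0.3299 0.072 ]
b3 342.0 422.0 223.0 301.0
  z 0.04 width 0.1053 [0.612  0.4209 0.04  ]
  z 0.06 width 0.0992 [0.5999 0.417  0.06  ]
  z 0.072 width 0.0955 [0.5926 0.4146 0.072 ]
reel 341.0 460.0 20.0 146.0
  z 0.04 width 0.1305 [0.4086 0.4897 0.04  ]
  z 0.06 width 0.1229 [0.4083 0.4817 0.06  ]
  z 0.072 width 0.1184 [0.4081 0.477  0.072 ]
```

```bash
python3 - <<'E'
from h import *
c=np.load("pics/w1.npy",allow_pickle=True).item()["im"]
cv2.imwrite("pics/w1c.png",cv2.resize(c[80:320,110:440],(792,576),interpolation=cv2.INTER_CUBIC))
E
```

```text
(no output)
```

View pics/w1c.png

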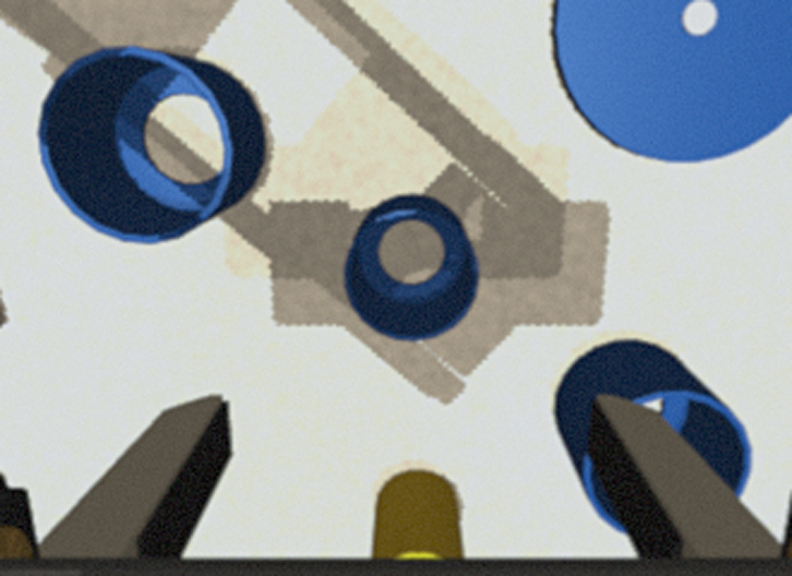

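The close crop settles the choice: the middle pot's hole is about 36 mm and its outside about 64 mm, so it is medium_pot. The other two are about 1.25 times larger. Next I'll get its centre from the far rim edge.

```bash
cat >> h.py <<'E'
def rim(c,p,z,r):
    "centre of a rim from its silhouette points (left, right, bottom rows), least squares circle of known radius on plane z"
    from scipy.optimize import least_squares
    from scipy.spatial import ConvexHull
    x0,x1=p[:,0].min()-.0,p[:,0].max()
    ymax=p[:,1].max()
    h=p[ConvexHull(p).vertices]; mid=p[:,1].mean()
    h=h[h[:,1]>ymax-0.45*(x1-x0)]     # lower half of the rim: outermost, no body below it
    W=onz(c,h,z)[:,:2]
    f=least_squares(lambda q:np.hypot(*(W-q[:2]).T)-q[2],[*W.mean(0),r],loss="soft_l1",f_scale=.001)
    g=least_squares(lambda q:np.hypot(*(W-q[:2]).T)-r,f.x[:2],loss="soft_l1",f_scale=.001)
    return g.x.round(4),f.x.round(4),len(h),np.abs(g.fun).max().round(4)
E
python3 - <<'E'
from h import *
c=np.load("pics/w1.npy",allow_pickle=True).item()
p,_=blob(c,"blue",(281,190)); print(rim(c,p,.06,.0325))
E
python3 go.py 0.48 0.326 0.034
```

```text
(array([0.478 , 0.3278]), array([0.4797, 0.3271, 0.031 ]), 16, np.float64(0.0015))
t 1.4 at [0.48   0.3264 0.2183] F [ 0.2 -0.1  0.3] open 0.0928
shift cm [-0.03 -0.03 18.43] toolx [-0.945  0.326  0.001] z [-9.e-04  0.e+00 -1.e+00]
```

```bash
python3 -m inch '[[[0.1,0.1,4.5,0,0,0,-1],[0,0,4.5,0,0,0,-1],[0,0,4.5,0,0,0,-1],[0,0,3.5,0,0,0,-1],[0,0,1.4,0,0,0,-1]]]' 20; python3 -m inch '[[[0,0,0,0,0,0,1],[0,0,0,0,0,0,1],[0,0,0,0,0,0,1],[0,0,0,0,0,0,1],[0,0,0,0,0,0,1]]]' 20;
```

```text
t: 1.9
tool_pos: [0.4759, 0.3271, 0.0302]
orientation: [-0.515, -3.094, 0.006]
force: [-0.9, 0.5, -0.8]
opening: 0.0926
t: 2.4
tool_pos: [0.4814, 0.3285, 0.0371]
orientation: [0.518, 3.096, 0.004]
force: [-1.2, 0.1, 7.1]
opening: 0.0654
```

```bash
python3 -m inch '[[[0,0,0,0,0,0,1],[0,0,0,0,0,0,1]]]' ; python3 -m inch '[[[0,0,-3,0,0,0,1],[0,0,-4,0,0,0,1],[0,0,-4,0,0,0,1],[0,0,-3,0,0,0,1],[0,0,0,0,0,0,1]]]';python3 -m inch '[[[0,0,0,0,0,0,1],[0,0,0,0,0,0,1]]]'; python3 go.py .534 .06 .18
```

```text
t: 2.6
tool_pos: [0.4814, 0.3285, 0.0371]
orientation: [0.519, 3.096, 0.004]
force: [-1.3, -0.5, 7.9]
opening: 0.0657
t: 3.1
tool_pos: [0.4831, 0.3293, 0.1819]
orientation: [0.518, 3.09, 0.011]
force: [1.4, -0.3, -0.8]
opening: 0.0653
t: 3.3
tool_pos: [0.4792, 0.3271, 0.1733]
orientation: [-0.519, -3.097, 0.002]
force: [-0.1, -0.5, -1.0]
opening: 0.0656
t 3.3 at [0.4792 0.3271 0.1733] F [-0.1 -0.5 -1. ] open 0.0656
shift cm [-13.89 -23.46  -0.65] toolx [-0.945  0.326  0.001] z [-0.0017 -0.001  -1.    ]
```

Gripped at 65.4 mm, which confirms the pot. Next I'll move beside the base so the wrist camera sees the stud from above.

```bash
python3 -m inch '[[[-1.5,-2,-0.5,0,0,0,1],[-2.3,-3,-0.4,0,0,0,1],[-2.5,-3.2,-0.4,0,0,0,1],[-2.5,-3.2,-0.4,0,0,0,1],[-2.5,-3.2,-0.4,0,0,0,1]]]' ; python3 -m inch '[[[-2.5,-3.2,-0.4,0,0,0,1],[-2.5,-3.2,-0.2,0,0,0,1],[-2.5,-3.2,0,0,0,0,1],[-2.5,-3.2,0,0,0,0,1],[-1.8,-2.4,0,0,0,0,1]]]';python3 -m inch '[[[0,0,0,0,0,0,1],[0,0,0,0,0,0,1],[0,0,0,0,0,0,1]]]'; python3 - <<'E'
from h import *
c=cam("wrist"); cv2.imwrite("pics/w2.png",c["im"]); np.save("pics/w2.npy",c,allow_pickle=True)
print(c["o"],proj(c,[[.534,-.011,.1],[.534,-.011,.04]]))
E
```

```text
t: 3.8
tool_pos: [0.5383, 0.1511, 0.1937]
orientation: [-0.518, -3.095, 0.002]
force: [0.4, -0.3, -1.0]
opening: 0.0656
t: 4.3
tool_pos: [0.6005, -0.0318, 0.1993]
orientation: [-0.52, -3.095, 0.001]
force: [-0.4, -0.1, -1.7]
opening: 0.0652
t: 4.6
tool_pos: [0.6004, -0.0285, 0.2004]
orientation: [-0.518, -3.096, -0.001]
force: [-0.6, 0.5, -1.2]
opening: 0.0651
[ 0.52379604 -0.00161103  0.3669243 ] [[274.25464135 137.02571943]
 [275.39643608 134.30792081]]
```

View pics/w2.png

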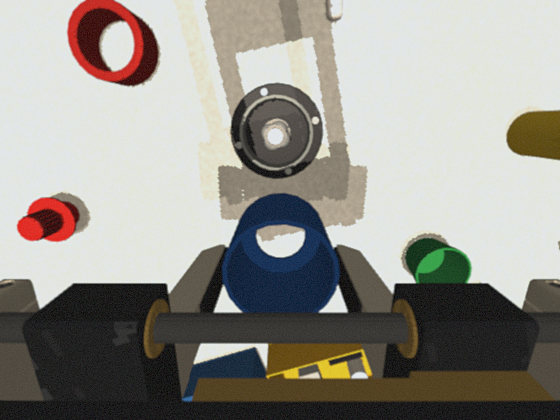

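The wrist view shows the base at about (277,131), nearly straight below the camera, the cap at (45,222), and the held blue pot with its hole at (281,240). I'll measure all of these.

```bash
cat > m2.py <<'E'
from h import *
c=np.load("pics/w2.npy",allow_pickle=True).item(); im=c["im"]
hsv=cv2.cvtColor(im,cv2.COLOR_BGR2HSV)
g=hsv[...,2]
# plate
m=np.zeros_like(g); m[70:190,215:335]=(g[70:190,215:335]<95)
m=cv2.morphologyEx(m,cv2.MORPH_OPEN,np.ones((3,3))); cs=max(cv2.findContours(m,cv2.RETR_EXTERNAL,cv2.CHAIN_APPROX_NONE)[0],key=cv2.contourArea)
e=cv2.fitEllipse(cv2.convexHull(cs)); print("plate px",e); P=onz(c,[e[0],(e[0][0]-e[1][0]/2,e[0][1]),(e[0][0]+e[1][0]/2,e[0][1])],.01); print(P[0].round(4),np.linalg.norm(P[1]-P[2]).round(4))
# stud top
m=np.zeros_like(g); m[115:152,258:296]=g[115:152,258:296]>185
cs=max(cv2.findContours(m,cv2.RETR_EXTERNAL,cv2.CHAIN_APPROX_NONE)[0],key=cv2.contourArea)
mo=cv2.moments(cs); u=(mo["m10"]/mo["m00"],mo["m01"]/mo["m00"]); print("stud px",u,cv2.minEnclosingCircle(cs)[1],onz(c,[u],.1).round(4))
# pot hole in hand: bright region inside the blue
m=np.zeros_like(g); m[215:265,245:315]=(hsv[215:265,245:315,1]<90)
n,l,st,ce=cv2.connectedComponentsWithStats(m); 
i=l[240,281]; x,y,w,h=st[i,:4]; print("hole",st[i]); s=robot.read_state(); tp=np.array(s["tool_pos"]); R=Ro.from_rotvec(s["orientation"]).as_matrix()
for z in(-.037,-.033):
    W=onz(c,[(x,y+h/2),(x+w,y+h/2),(x+w/2,y),(x+w/2,y+h)],tp[2]+z); print(z,((W-tp)@R*1000).round(1).tolist())
p,_=blob(c,"blue",(281,255)); x0,x1=p[:,0].min(),p[:,0].max()+1; print("pot x",x0,x1,p[:,1].min(),p[:,1].max())
# cap disc / knob
p,_=blob(c,"red",(45,222)); print("cap bbox",p.min(0),p.max(0))
E
python3 m2.py
```

```text
plate px ((274.64605712890625, 134.15660095214844), (84.81999206542969, 92.91632843017578), 124.81517791748047)
[ 0.5345 -0.0126  0.01  ] 0.1001
stud px (274.46334478808706, 134.28579610538372) 10.584417343139648 [[ 0.5318 -0.01    0.1   ]]
hole [ 255  224   51   34 1377]
-0.037 [[-4.0, -18.8, 37.0], [-4.0, 19.3, 37.0], [9.5, 0.2, 37.0], [-18.0, 0.2, 37.0]]
-0.033 [[-2.3, -18.5, 33.0], [-2.3, 18.9, 33.0], [10.9, 0.2, 33.0], [-16.0, 0.2, 33.0]]
pot x 221.0 340.0 194.0 312.0
cap bbox [ 18. 198.] [ 78. 240.]
```

```bash
python3 -m inch '[[[1.5,-0.1,0,0,0,0,1],[2.5,-0.2,0,0,0,0,1],[2,-0.2,0,0,0,0,1],[1,-0.1,0,0,0,0,1],[0,0,0,0,0,0,1]]]' ; python3 -m inch '[[[0,0,0,0,0,0,1],[0,0,0,0,0,0,1],[0,0,0,0,0,0,1]]]'; python3 go.py .532 -.011 .047
```

```text
t: 5.15
tool_pos: [0.5324, -0.0113, 0.2019]
orientation: [0.516, 3.098, 0.0]
force: [0.2, -0.2, -2.1]
opening: 0.066
t: 5.45
tool_pos: [0.5335, -0.0124, 0.2015]
orientation: [-0.519, -3.098, 0.0]
force: [0.0, -0.7, -0.8]
opening: 0.0657
t 5.45 at [ 0.5335 -0.0124  0.2015] F [ 0.  -0.7 -0.8] open 0.0657
shift cm [ 0.19  0.09 15.45] toolx [-0.945  0.326  0.   ] z [-0. -0. -1.]
```

```bash
python3 -m inch '[[[0.1,0,1.5,0,0,0,1],[0,0.1,2,0,0,0,1],[0,0,2,0,0,0,1],[0,0,2,0,0,0,1],[0,0,1.5,0,0,0,1]]]' ;python3 -m inch '[[[0,0,1,0,0,0,1],[0,0,1,0,0,0,1],[0,0,1,0,0,0,1],[0,0,0.6,0,0,0,1],[0,0,0,0,0,0,1]]]'; python3 go.py .532 -.011 .047
```

```text
t: 5.95
tool_pos: [0.5313, -0.011, 0.1088]
orientation: [-0.519, -3.096, 0.0]
force: [0.5, 0.3, -0.9]
opening: 0.0656
t: 6.45
tool_pos: [0.5319, -0.011, 0.0748]
orientation: [-0.519, -3.097, 0.0]
force: [-0.5, 0.4, 0.6]
opening: 0.0651
t 6.45 at [ 0.5319 -0.011   0.0748] F [-0.5  0.4  0.6] open 0.0651
shift cm [-0.01  0.    2.78] toolx [-0.945  0.326  0.001] z [-1.3e-03  2.0e-04 -1.0e+00]
```

```bash
python3 -m inch '[[[0,0,0.8,0,0,0,1],[0,0,0.8,0,0,0,1],[0,0,0.5,0,0,0,1],[0,0,0.4,0,0,0,1],[0,0,0,0,0,0,1]]]' ;python3 -m inch '[[[0,0,0.3,0,0,0,1],[0,0,0,0,0,0,1],[0,0,0,0,0,0,1]]]'; python3 go.py .532 -.011 .047
```

```text
t: 6.95
tool_pos: [0.5321, -0.011, 0.0499]
orientation: [-0.519, -3.098, 0.0]
force: [1.3, -0.3, -2.0]
opening: 0.0654
t: 7.25
tool_pos: [0.5324, -0.011, 0.0477]
orientation: [-0.519, -3.098, 0.0]
force: [-0.4, -0.3, -0.4]
opening: 0.0657
t 7.25 at [ 0.5324 -0.011   0.0477] F [-0.4 -0.3 -0.4] open 0.0657
shift cm [ 0.04 -0.01  0.07] toolx [-0.945  0.326  0.   ] z [-0. -0. -1.]
```

```bash
python3 -m inch '[[[0,0,0.2,0,0,0,1],[0,0,0,0,0,0,1],[0,0,0,0,0,0,1]]]' ;python3 -m inch '[[[0,0,0.2,0,0,0,1],[0,0,0,0,0,0,1],[0,0,0,0,0,0,1]]]'
```

```text
t: 7.55
tool_pos: [0.5328, -0.0112, 0.0471]
orientation: [0.519, 3.098, -0.0]
force: [-6.0, -0.1, 10.6]
opening: 0.0658
t: 7.85
tool_pos: [0.5333, -0.0113, 0.0464]
orientation: [0.518, 3.097, -0.001]
force: [-10.0, -0.1, 20.4]
opening: 0.0654
```

```bash
python3 -m inch '[[[0,0,-0.4,0,0,0,1],[0,0,0,0,0,0,-0.2],[0,0,0,0,0,0,-0.6],[0,0,0,0,0,0,-1],[0,0,0,0,0,0,-1]]]' ;python3 -m inch '[[[0,0,0,0,0,0,-1],[0,0,-2,0,0,0,-1],[0,0,-4,0,0,0,-1],[0,0,-4,0,0,0,-1],[0,0,-4,0,0,0,-1]]]';python3 -m inch '[[[0,0,-2,0,0,0,-1],[0,0,0,0,0,0,-1],[0,0,0,0,0,0,-1]]]'; python3 - <<'E'
from h import *
A=cam("scene");B=cam("side")
# yellow position again
for c in(A,B): pass
print(robot.read_state()["tool_pos"])
a=A["im"][180:270,200:310];b=B["im"][200:290,220:330]
cv2.imwrite("pics/n1.png",np.hstack([cv2.resize(a,(396,324)),cv2.resize(b,(396,324))]))
E
python3 go.py .633 .281 .20
```

```text
t: 8.35
tool_pos: [0.5322, -0.011, 0.0473]
orientation: [-0.519, -3.098, 0.0]
force: [0.1, 0.1, 0.1]
opening: 0.0848
t: 8.85
tool_pos: [0.532, -0.011, 0.1888]
orientation: [-0.519, -3.098, 0.0]
force: [1.1, -0.4, -0.5]
opening: 0.0929
t: 9.15
tool_pos: [0.5324, -0.011, 0.2073]
orientation: [0.519, 3.098, 0.0]
force: [0.3, -0.6, -0.0]
opening: 0.093
[ 0.53136206 -0.01092907  0.20552281]
t 9.25 at [ 0.5314 -0.0109  0.2055] F [ 0.7 -0.4  0.1] open 0.093
shift cm [-0.1  30.91  0.53] toolx [-0.945  0.326  0.003] z [-3.1e-03  3.0e-04 -1.0e+00]
```

View pics/n1.png

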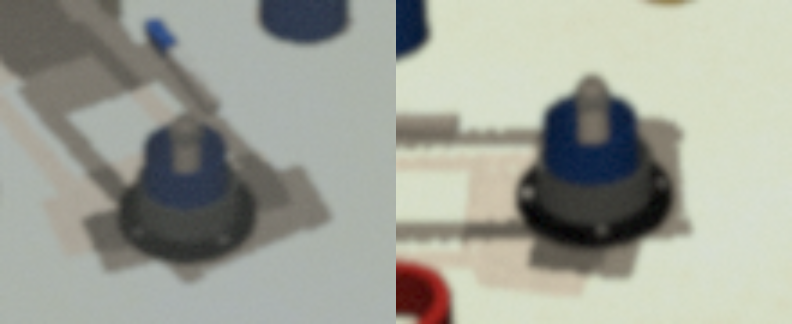

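The pictures show the blue pot upright and seated in the grey pot, with the stud through it, at (185,165) in the left crop and (592,140) in the right. On to the yellow pot.

```bash
python3 -m inch '[[[-0.3,2.5,0,0,0,0,-1],[-0.3,4,0,0,0,0,-1],[-0.4,4,0,0,0,0,-1],[-0.4,4,0,0,0,0,-1],[-0.4,4,0,0,0,0,-1]]]' ;python3 -m inch '[[[-0.4,4,0,0,0,0,-1],[-0.4,4,0,0,0,0,-1],[-0.4,3,0,0,0,0,-1],[-0.3,1.4,0,0,0,0,-1],[0,0,0,0,0,0,-1]]]';python3 -m inch '[[[0,0,0,0,0,0,-1],[0,0,0,0,0,0,-1]]]'; python3 - <<'E'
from h import *
c=cam("wrist"); cv2.imwrite("pics/w3.png",c["im"]); np.save("pics/w3.npy",c,allow_pickle=True)
u=proj(c,[[.633,.281,.084]])[0];p,_=blob(c,"yellow",u);print(c["o"],u,p.min(0),p.max(0))
print(rim(c,p,.084,.026))
n,l,st,ce=cv2.connectedComponentsWithStats(mask(c["im"],"yellow"))
E
python3 go.py .633 .281 .06
```

```text
t: 9.75
tool_pos: [0.6091, 0.1593, 0.2051]
orientation: [-0.519, -3.095, 0.002]
force: [0.8, -0.0, 0.2]
opening: 0.093
t: 10.25
tool_pos: [0.6634, 0.272, 0.2042]
orientation: [-0.515, -3.095, 0.003]
force: [0.5, -0.1, -0.2]
opening: 0.093
t: 10.45
tool_pos: [0.6638, 0.2692, 0.2067]
orientation: [-0.52, -3.097, 0.002]
force: [0.4, 0.4, 0.2]
opening: 0.0929
[0.58707406 0.29639163 0.37317915] [281.29866935 172.64900153] [252. 143.] [304. 198.]
(array([0.6323, 0.2779]), array([0.6326, 0.2777, 0.0257]), 15, np.float64(0.0003))
t 10.5 at [0.6639 0.2691 0.2072] F [-0.1 -0.5  0.3] open 0.0925
shift cm [ 3.3   0.12 14.72] toolx [-0.945  0.327  0.001] z [-8.e-04 -5.e-04 -1.e+00]
```

View pics/w3.png

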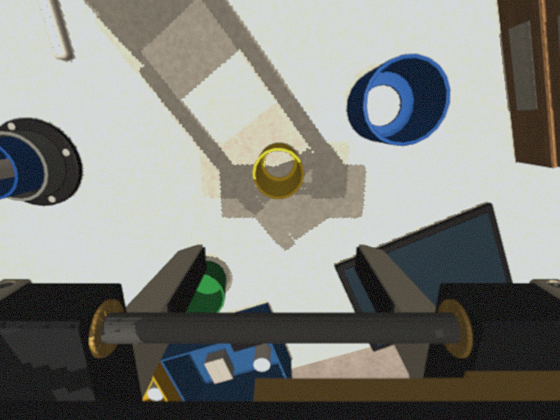

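Yellow's rim is at (278,170), fitting a 25.7 mm radius at (0.632, 0.278).

```bash
python3 -m inch '[[[1.5,-0.1,0,0,0,0,-1],[1.7,-0.1,2,0,0,0,-1],[0,0,4,0,0,0,-1],[0,0,4,0,0,0,-1],[0,0,2.5,0,0,0,-1]]]' ;python3 -m inch '[[[0,0,1.4,0,0,0,-1],[0,0,0.6,0,0,0,-1],[0,0,0,0,0,0,-1],[0,0,0,0,0,0,-1],[0,0,0,0,0,0,-1]]]';python3 -m inch '[[[0,0,0,0,0,0,1],[0,0,0,0,0,0,1],[0,0,0,0,0,0,1],[0,0,0,0,0,0,1],[0,0,0,0,0,0,1]]]' 20;python3 -m inch '[[[0,0,0,0,0,0,1],[0,0,0,0,0,0,1]]]'
```

```text
t: 11.0
tool_pos: [0.6315, 0.2773, 0.0795]
orientation: [-0.52, -3.095, 0.003]
force: [-0.7, -0.2, -0.8]
opening: 0.093
t: 11.5
tool_pos: [0.6347, 0.2793, 0.0649]
orientation: [0.518, 3.096, 0.003]
force: [-0.1, -0.2, 0.3]
opening: 0.093
t: 12.0
tool_pos: [0.6333, 0.2789, 0.0626]
orientation: [-0.519, -3.098, 0.0]
force: [-0.8, -0.1, 0.0]
opening: 0.0578
t: 12.2
tool_pos: [0.6333, 0.2789, 0.0625]
orientation: [-0.519, -3.098, 0.0]
force: [0.2, 1.2, 0.3]
opening: 0.0523
```

```bash
python3 -m inch '[[[0,0,-2,0,0,0,1],[0,0,-4,0,0,0,1],[0,0,-4,0,0,0,1],[0,0,-4,0,0,0,1],[0,0,-2.5,0,0,0,1]]]'; python3 -m inch '[[[-0.5,-2.3,0,0,0,0,1],[-0.8,-3.5,0,0,0,0,1],[-0.9,-4,0,0,0,0,1],[-0.9,-4,0,0,0,0,1],[-0.9,-4,0,0,0,0,1]]]' ;python3 -m inch '[[[-0.9,-4,0,0,0,0,1],[-0.9,-4,0,0,0,0,1],[-0.7,-3,0,0,0,0,1],[-0.4,-1.5,0,0,0,0,1],[0,0,0,0,0,0,1]]]';python3 -m inch '[[[0,0,0,0,0,0,1],[0,0,0,0,0,0,1]]]'; python3 - <<'E'
from h import *
c=cam("wrist"); cv2.imwrite("pics/w4.png",c["im"]); np.save("pics/w4.npy",c,allow_pickle=True)
u=proj(c,[[.532,-.011,.1]])[0];print(c["o"],u,c["im"][int(u[1]),int(u[0])-26:int(u[0])+27].max(1))
p,_=blob(c,"blue",u);print(p.min(0),p.max(0),len(p))
for z,d in((.07,.065),):
    e=cv2.fitEllipse(cv2.convexHull(p.astype(np.float32))); W=onz(c,[e[0],(e[0][0]-e[1][0]/2,e[0][1]),(e[0][0]+e[1][0]/2,e[0][1])],z);print(e,W[0].round(4),np.linalg.norm(W[1]-W[2]))
g=c["im"].min(2).astype(int); x,y=u.astype(int); m=np.zeros(g.shape,np.uint8); m[y-16:y+17,x-16:x+17]=g[y-16:y+17,x-16:x+17]>170
n,l,st,ce=cv2.connectedComponentsWithStats(m); 
for i in range(1,n):
    if st[i,4]>20: print(st[i],ce[i],onz(c,[ce[i]],.1).round(4))
E
python3 go.py .532 -.0105 .2
```

```text
t: 12.7
tool_pos: [0.6344, 0.2793, 0.2319]
orientation: [0.518, 3.095, 0.003]
force: [0.0, 0.3, -0.7]
opening: 0.0522
t: 13.2
tool_pos: [0.6127, 0.0962, 0.2276]
orientation: [0.518, 3.099, -0.0]
force: [0.2, 0.3, 0.1]
opening: 0.0526
t: 13.7
tool_pos: [0.5998, -0.0318, 0.2276]
orientation: [0.523, 3.098, -0.0]
force: [0.7, 0.1, -0.3]
opening: 0.0526
t: 13.9
tool_pos: [0.6001, -0.0285, 0.2276]
orientation: [-0.517, -3.099, -0.001]
force: [-0.0, 0.4, -0.6]
opening: 0.0521
[ 0.52311731 -0.00171621  0.39392498] [274.30114699 133.67336173] [103  62  52  58  51  80 125 183 187 183 184 186 185 173 122  96 133 159
 180 186 199 213 227 225 224 225 227 224 224 225 227 227 225 228 214 187
 180 175 144 121 130 149 137 179 185 181 180 181 180 183 167 139  76]
[245. 100.] [306. 162.] 2253
((275.6090393066406, 131.107177734375), (60.63051986694336, 62.23454284667969), 0.12496360391378403) [ 0.5309 -0.0098  0.07  ] 0.06475648523468841
[268 127  16  16 184] [275.3423913  134.57608696] [[ 0.5331 -0.0103  0.1   ]]
t 13.95 at [ 0.6    -0.0285  0.2275] F [-0.7  0.  -1.3] open 0.0521
shift cm [ 7.02 -0.5   2.75] toolx [-0.946  0.324  0.   ] z [-2.e-04  4.e-04 -1.e+00]
```

View pics/w4.png

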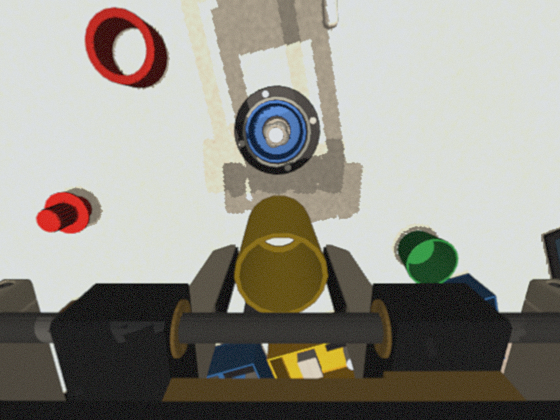

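The picture shows blue nested concentrically round the stud at (275,131) and yellow held straight. The stud measures (0.533, -0.010) and blue (0.531, -0.010).

```bash
python3 -m inch '[[[1.5,-0.1,0,0,0,0,1],[2.5,-0.2,0,0,0,0,1],[2,-0.1,0,0,0,0,1],[1,-0.1,0,0,0,0,1],[0,0,0,0,0,0,1]]]' ; python3 -m inch '[[[0,0,0,0,0,0,1],[0,0,0,0,0,0,1]]]'; python3 go.py .532 -.0103 .0765;  python3 -m inch '[[[0,0,1,0,0,0,1],[0,0,2,0,0,0,1],[0,0,2,0,0,0,1],[0,0,2,0,0,0,1],[0,0,1,0,0,0,1]]]'; python3 go.py .532 -.0103 .0765
```

```text
t: 14.45
tool_pos: [0.5317, -0.0109, 0.228]
orientation: [0.516, 3.098, 0.0]
force: [0.1, 0.2, -1.4]
opening: 0.0522
t: 14.65
tool_pos: [0.5328, -0.012, 0.2277]
orientation: [0.519, 3.098, -0.0]
force: [-0.2, 0.8, -0.3]
opening: 0.0524
t 14.65 at [ 0.5328 -0.012   0.2277] F [-0.2  0.8 -0.3] open 0.0524
shift cm [ 0.13  0.14 15.12] toolx [-0.946  0.326 -0.   ] z [ 4.e-04 -1.e-04 -1.e+00]
t: 15.15
tool_pos: [0.5309, -0.012, 0.1446]
orientation: [-0.519, -3.095, 0.0]
force: [-0.5, -0.0, -0.2]
opening: 0.0526
t 15.15 at [ 0.5309 -0.012   0.1446] F [-0.5 -0.  -0.2] open 0.0526
shift cm [-0.07  0.2   6.81] toolx [-0.945  0.326  0.004] z [-3.7e-03  5.0e-04 -1.0e+00]
```

```bash
python3 -m inch '[[[0,0.15,1,0,0,0,1],[0,0,1.5,0,0,0,1],[0,0,1.3,0,0,0,1],[0,0,0.8,0,0,0,1],[0,0,0,0,0,0,1]]]' ; python3 go.py .532 -.0103 .0765;  python3 -m inch '[[[0,0,0.8,0,0,0,1],[0,0,0.6,0,0,0,1],[0,0,0.2,0,0,0,1],[0,0,0,0,0,0,1],[0,0,0,0,0,0,1]]]'; python3 go.py .532 -.0103 .0765
```

```text
t: 15.65
tool_pos: [0.5316, -0.0105, 0.1]
orientation: [-0.518, -3.096, 0.0]
force: [-0.2, 0.3, -0.0]
opening: 0.0524
t 15.65 at [ 0.5316 -0.0105  0.1   ] F [-0.2  0.3 -0. ] open 0.0524
shift cm [-0.04  0.03  2.35] toolx [-0.945  0.326  0.002] z [-2.5e-03  3.0e-04 -1.0e+00]
t: 16.15
tool_pos: [0.5328, -0.0106, 0.0859]
orientation: [0.519, 3.098, -0.0]
force: [0.6, -1.0, 0.4]
opening: 0.0523
t 16.15 at [ 0.5328 -0.0106  0.0859] F [ 0.6 -1.   0.4] open 0.0523
shift cm [0.08 0.   0.94] toolx [-0.945  0.326 -0.   ] z [ 4.e-04 -1.e-04 -1.e+00]
```

```bash
python3 -m inch '[[[0,0,0.5,0,0,0,1],[0,0,0.3,0,0,0,1],[0,0,0,0,0,0,1],[0,0,0,0,0,0,1]]]' ; python3 -m inch '[[[0,0,0.2,0,0,0,1],[0,0,0,0,0,0,1],[0,0,0,0,0,0,1]]]'; python3 -m inch '[[[0,0,0.2,0,0,0,1],[0,0,0,0,0,0,1],[0,0,0,0,0,0,1]]]'
```

```text
t: 16.55
tool_pos: [0.5324, -0.0105, 0.0774]
orientation: [-0.519, -3.098, -0.0]
force: [0.7, 0.2, -0.2]
opening: 0.0526
t: 16.85
tool_pos: [0.5331, -0.0108, 0.0763]
orientation: [0.519, 3.097, -0.0]
force: [-0.2, -1.7, 5.4]
opening: 0.0526
t: 17.15
tool_pos: [0.5337, -0.0115, 0.0758]
orientation: [0.519, 3.096, -0.002]
force: [-6.3, -4.2, 15.4]
opening: 0.0525
```

Seated: contact came with the underside at about 14 mm. Releasing, then going to look at the cap.

```bash
python3 -m inch '[[[0,0,-0.35,0,0,0,1],[0,0,0,0,0,0,0.3],[0,0,0,0,0,0,-0.3],[0,0,0,0,0,0,-1],[0,0,0,0,0,0,-1]]]' ;python3 -m inch '[[[0,0,0,0,0,0,-1],[0,0,0,0,0,0,-1],[0,0,-2,0,0,0,-1],[0,0,-4,0,0,0,-1],[0,0,-4,0,0,0,-1]]]'; python3 -m inch '[[[-1,-2,-2,0,0,0,-1],[-1.7,-3.4,-1,0,0,0,-1],[-1.9,-3.8,0,0,0,0,-1],[-1.9,-3.8,0,0,0,0,-1],[-1.9,-3.8,0,0,0,0,-1]]]';python3 -m inch '[[[-1.9,-3.8,0,0,0,0,-1],[-1.9,-3.8,0,0,0,0,-1],[-1.3,-2.6,0,0,0,0,-1],[0,0,0,0,0,0,-1],[0,0,0,0,0,0,-1]]]';python3 -m inch '[[[0,0,0,0,0,0,-1]]]'; python3 - <<'E'
from h import *
c=cam("wrist"); cv2.imwrite("pics/w5.png",c["im"]); np.save("pics/w5.npy",c,allow_pickle=True)
u=proj(c,[[.541,-.305,.06]])[0];p,_=blob(c,"red",u);print(c["o"],u,p.min(0),p.max(0))
A=cam("scene");B=cam("side")
a=A["im"][180:270,200:310];b=B["im"][200:290,220:330]
cv2.imwrite("pics/n2.png",np.vstack([np.hstack([cv2.resize(a,(308,252)),cv2.resize(b,(308,252))]),np.pad(cv2.resize(c["im"][80:290,150:430],(420,315)),((0,0),(0,196),(0,0)))]))
E
python3 go.py .541 -.305 .034
```

```text
t: 17.65
tool_pos: [0.5323, -0.0105, 0.0767]
orientation: [-0.519, -3.098, -0.0]
force: [0.0, -0.3, 0.2]
opening: 0.0713
t: 18.15
tool_pos: [0.5316, -0.0104, 0.1773]
orientation: [-0.518, -3.096, 0.0]
force: [0.3, 0.5, 0.0]
opening: 0.093
t: 18.65
tool_pos: [0.5574, -0.1984, 0.2074]
orientation: [0.518, 3.098, -0.0]
force: [1.1, 0.6, 0.1]
opening: 0.0932
t: 19.15
tool_pos: [0.572, -0.31, 0.2066]
orientation: [-0.521, -3.097, -0.001]
force: [-0.7, 1.1, 0.6]
opening: 0.093
t: 19.25
tool_pos: [0.5723, -0.3087, 0.207]
orientation: [-0.518, -3.098, -0.001]
force: [0.2, -0.9, -0.4]
opening: 0.093
[ 0.49539532 -0.28184567  0.37336882] [273.77027805 170.74886845] [250. 142.] [297. 188.]
t 19.4 at [ 0.5725 -0.3086  0.2074] F [-0.3  0.3 -0.8] open 0.0929
shift cm [ 3.1  -0.69 17.34] toolx [-0.946  0.324 -0.   ] z [ 2.e-04  1.e-04 -1.e+00]
```

View pics/n2.png

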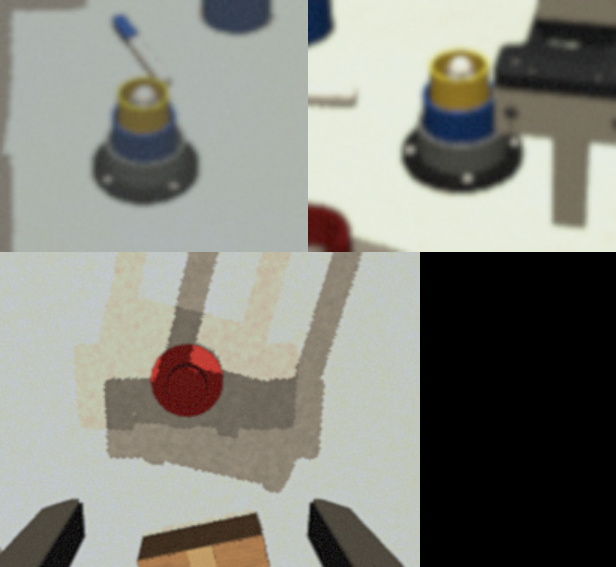

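Both pots are nested upright round the stud in both views. The cap's disc is at about (274,165) in the wrist picture.

```bash
python3 - <<'E'
from h import *
c=np.load("pics/w5.npy",allow_pickle=True).item()
p,_=blob(c,"red",(274,165)); e=cv2.fitEllipse(cv2.convexHull(p.astype(np.float32))); 
W=onz(c,[e[0],(e[0][0]-e[1][0]/2,e[0][1]),(e[0][0]+e[1][0]/2,e[0][1])],.028);print(e,W[0].round(4),np.linalg.norm(W[1]-W[2]).round(4))
s=robot.read_state();R=Ro.from_rotvec(s["orientation"]).as_matrix();print((R.T@(np.r_[W[0][:2],.035]-s["tool_pos"])*100).round(2))
E
```

```text
((274.1888122558594, 165.08114624023438), (47.20519256591797, 47.5197868347168), 71.48159790039062) [ 0.5395 -0.3047  0.028 ] 0.0556
[ 3.25 -0.71 17.24]
```

```bash
python3 -m inch '[[[1.5,-0.3,0,0,0,0,-1],[1.7,-0.4,2,0,0,0,-1],[0,0,4,0,0,0,-1],[0,0,4,0,0,0,-1],[0,0,3.5,0,0,0,-1]]]' ;python3 -m inch '[[[0,0,2,0,0,0,-1],[0,0,1.2,0,0,0,-1],[0,0,0.5,0,0,0,-1],[0,0,0,0,0,0,-1],[0,0,0,0,0,0,-1]]]'; python3 go.py .540 -.3048 .033
```

```text
t: 19.9
tool_pos: [0.5395, -0.3049, 0.0708]
orientation: [0.517, 3.099, -0.0]
force: [-0.8, 0.9, -0.3]
opening: 0.093
t: 20.4
tool_pos: [0.5408, -0.3065, 0.0368]
orientation: [0.518, 3.096, -0.002]
force: [-0.6, 0.2, 0.2]
opening: 0.0933
t 20.4 at [ 0.5408 -0.3065  0.0368] F [-0.6  0.2  0.2] open 0.0933
shift cm [0.13 0.14 0.38] toolx [-0.946  0.325 -0.002] z [ 0.002  -0.0014 -1.    ]
```

```bash
python3 -m inch '[[[0.1,0.1,0.2,0,0,0,-1],[0,0,0,0,0,0,0],[0,0,0,0,0,0,0.5],[0,0,0,0,0,0,1],[0,0,0,0,0,0,1]]]' 50;python3 -m inch '[[[0,0,0,0,0,0,1],[0,0,0,0,0,0,1],[0,0,0,0,0,0,1],[0,0,0,0,0,0,1],[0,0,0,0,0,0,1]]]' 50; python3 go.py .540 -.3048 .2
```

```text
t: 20.9
tool_pos: [0.5392, -0.3048, 0.0332]
orientation: [0.519, 3.098, -0.0]
force: [-0.4, -0.3, -0.8]
opening: 0.0657
t: 21.4
tool_pos: [0.5391, -0.3047, 0.0331]
orientation: [0.519, 3.098, -0.0]
force: [-0.6, -0.8, -0.3]
opening: 0.0291
t 21.4 at [ 0.5391 -0.3047  0.0331] F [-0.6 -0.8 -0.3] open 0.0291
shift cm [ -0.08   0.02 -16.69] toolx [-0.945  0.326 -0.   ] z [ 0. -0. -1.]
```

Knob gripped at 29 mm opening, with the TCP 33 mm above the cap's underside. Lifting and carrying it to above the stud.

```bash
python3 -m inch '[[[0,0,-2,0,0,0,1],[0,0,-4,0,0,0,1],[0,0,-4,0,0,0,1],[0,0,-4,0,0,0,1],[0,0,-2.7,0,0,0,1]]]'; python3 -m inch '[[[0.8,2,0,0,0,0,1],[1.2,3.3,0,0,0,0,1],[1.4,3.8,0,0,0,0,1],[1.4,3.8,0,0,0,0,1],[1.4,3.8,0,0,0,0,1]]]';python3 -m inch '[[[1.4,3.8,0,0,0,0,1],[1.3,3.5,0,0,0,0,1],[0.9,2.4,0,0,0,0,1],[0.45,1.2,0,0,0,0,1],[0,0,0,0,0,0,1]]]';python3 -m inch '[[[0,0,0,0,0,0,1],[0,0,0,0,0,0,1],[0,0,0,0,0,0,1]]]'; python3 go.py .532 -.0103 .15
```

```text
t: 21.9
tool_pos: [0.5399, -0.3052, 0.2038]
orientation: [0.518, 3.095, -0.002]
force: [-0.0, -0.5, -0.7]
opening: 0.029
t: 22.4
tool_pos: [0.5345, -0.1252, 0.2001]
orientation: [0.52, 3.098, 0.0]
force: [-0.4, -0.6, -1.2]
opening: 0.0294
t: 22.9
tool_pos: [0.5321, -0.0093, 0.2002]
orientation: [0.515, 3.099, 0.0]
force: [0.6, -0.8, -0.7]
opening: 0.0292
t: 23.2
tool_pos: [0.5322, -0.0116, 0.2]
orientation: [-0.521, -3.098, 0.0]
force: [-0.2, 0.7, -0.5]
opening: 0.0295
t 23.2 at [ 0.5322 -0.0116  0.2   ] F [-0.2  0.7 -0.5] open 0.0295
shift cm [0.06 0.12 5.  ] toolx [-0.945  0.327  0.   ] z [-2.e-04 -2.e-04 -1.e+00]
```

```bash
python3 -m inch '[[[0,0.1,1.5,0,0,0,1],[0,0,2,0,0,0,1],[0,0,1.2,0,0,0,1],[0,0,0.5,0,0,0,1],[0,0,0,0,0,0,1]]]'; python3 -m inch '[[[0,0,0,0,0,0,1]]]'; python3 - <<'E'
from h import *
A=cam("scene");B=cam("side");A0,B0=[np.load(f"pics/{n}0.npy",allow_pickle=True).item() for n in("scene","side")]
s=robot.read_state();print(s["tool_pos"]);a=[];ay=[]
for c in(A,B):
    u=proj(c,[np.array(s["tool_pos"])-[0,0,.009]])[0];p,_=blob(c,"red",u);a.append(az(c,p)[0]);print("red",p.min(0),p.max(0))
    v=proj(c,[[.5325,-.0103,.09]])[0];q,_=blob(c,"yellow",v);ay.append(az(c,q)[0]);print("yel",q.min(0),q.max(0))
P,d=cross(A,a[0],B,a[1]);print("cap",P.round(4));P,d=cross(A,ay[0],B,ay[1]);print("yellow",P.round(4))
i=[cv2.resize(c["im"][y:y+110,x:x+110],(390,390),interpolation=cv2.INTER_CUBIC) for c,x,y in((A,200,160),(B,220,170))]
cv2.imwrite("pics/n3.png",np.hstack(i))
E
```

```text
t: 23.7
tool_pos: [0.5317, -0.0095, 0.1468]
orientation: [-0.519, -3.096, 0.0]
force: [-0.7, -0.0, 0.2]
opening: 0.029
t: 23.8
tool_pos: [0.5328, -0.0095, 0.1486]
orientation: [0.519, 3.098, 0.0]
force: [-0.2, 0.0, -0.8]
opening: 0.029
[ 0.53311488 -0.00955104  0.14913072]
red [117.  98.] [131. 112.]
yel [242. 210.] [259. 226.]
red [264. 203.] [284. 218.]
yel [264. 219.] [284. 239.]
cap [ 0.5047 -0.2967]
yellow [ 0.5332 -0.0118]
```

View pics/n3.png

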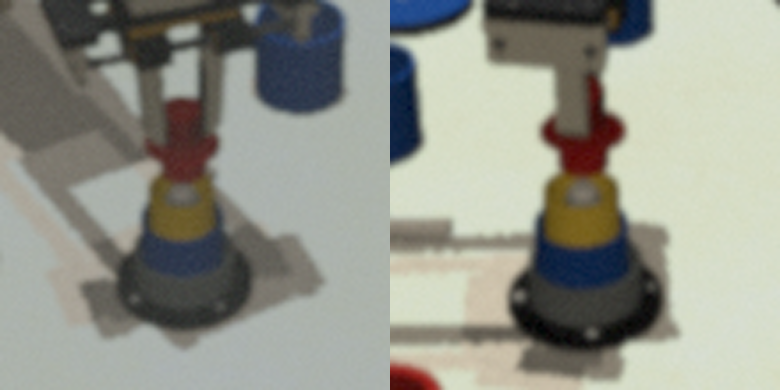

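In both views the cap is upright, centred over the stud and the yellow pot; in the side view both centres are at column 274. The scene red-mask match was wrong (too dim), so I ignored that cap figure. Lowering now.

```bash
python3 -m inch '[[[0,0,0.7,0,0,0,1],[0,0,0.7,0,0,0,1],[0,0,0.5,0,0,0,1],[0,0,0.2,0,0,0,1],[0,0,0,0,0,0,1]]]'; python3 -m inch '[[[0,0,0.3,0,0,0,1],[0,0,0,0,0,0,1],[0,0,0,0,0,0,1]]]'
```

```text
t: 24.4
tool_pos: [0.532, -0.0094, 0.1264]
orientation: [-0.519, -3.097, 0.0]
force: [0.9, -0.6, -1.4]
opening: 0.0292
t: 24.7
tool_pos: [0.5325, -0.0097, 0.1245]
orientation: [0.519, 3.098, -0.001]
force: [-1.7, -1.1, 2.2]
opening: 0.0295
```

```bash
python3 -m inch '[[[0,0,0.2,0,0,0,1],[0,0,0,0,0,0,1]]]'; python3 -m inch '[[[0,0,0.2,0,0,0,1],[0,0,0,0,0,0,1]]]';python3 -m inch '[[[0,0,0.2,0,0,0,1],[0,0,0,0,0,0,1]]]'
```

```text
t: 24.9
tool_pos: [0.533, -0.0097, 0.1231]
orientation: [0.519, 3.097, -0.0]
force: [-2.1, 0.0, 5.7]
opening: 0.0291
t: 25.1
tool_pos: [0.533, -0.0097, 0.1212]
orientation: [0.519, 3.097, -0.0]
force: [-2.7, -1.5, 6.4]
opening: 0.0292
t: 25.3
tool_pos: [0.5326, -0.0096, 0.1185]
orientation: [0.519, 3.098, -0.0]
force: [-1.5, -1.5, 3.1]
opening: 0.0292
```

```bash
python3 -m inch '[[[0,0,0.3,0,0,0,1],[0,0,0.3,0,0,0,1],[0,0,0.2,0,0,0,1],[0,0,0,0,0,0,1]]]'; python3 -m inch '[[[0,0,0.2,0,0,0,1],[0,0,0,0,0,0,1],[0,0,0,0,0,0,1]]]'
```

```text
t: 25.7
tool_pos: [0.5323, -0.0092, 0.1095]
orientation: [-0.519, -3.098, -0.001]
force: [-0.9, -0.1, -0.9]
opening: 0.0293
t: 26.0
tool_pos: [0.5328, -0.0093, 0.109]
orientation: [0.519, 3.098, 0.001]
force: [-2.7, -0.0, 6.2]
opening: 0.0293
```

Home stop reached at TCP 0.109, so the underside is at 76 mm. Now building the push to about 10 N.

```bash
python3 -m inch '[[[0,0,0.1,0,0,0,1],[0,0,0,0,0,0,1],[0,0,0,0,0,0,1],[0,0,0,0,0,0,1]]]'; python3 -m inch '[[[0,0,0,0,0,0,1],[0,0,0,0,0,0,1],[0,0,0,0,0,0,1]]]'
```

```text
t: 26.4
tool_pos: [0.5329, -0.0093, 0.1089]
orientation: [0.518, 3.097, 0.0]
force: [-7.5, 0.3, 11.9]
opening: 0.0293
t: 26.7
tool_pos: [0.5329, -0.0093, 0.1089]
orientation: [0.518, 3.097, 0.0]
force: [-6.5, 0.8, 13.0]
opening: 0.0294
```

```bash
python3 -m inch '[[[0,0,-0.04,0,0,0,1],[0,0,0,0,0,0,1],[0,0,0,0,0,0,1],[0,0,0,0,0,0,1]]]'; python3 - <<'E'
from h import *
A=cam("scene");B=cam("side")
i=[cv2.resize(c["im"][y:y+110,x:x+110],(390,390),interpolation=cv2.INTER_CUBIC) for c,x,y in((A,200,160),(B,220,170))]
cv2.imwrite("pics/n4.png",np.hstack(i)); s=robot.read_state(); print(s["t"],s["force"],s["tool_pos"])
E
```

```text
t: 27.1
tool_pos: [0.5328, -0.0093, 0.109]
orientation: [0.518, 3.098, 0.0]
force: [-5.2, 0.6, 9.6]
opening: 0.0292
27.2 [-4.93796488  0.79924688  9.18138846] [ 0.53286611 -0.00930729  0.10896651]
```

View pics/n4.png

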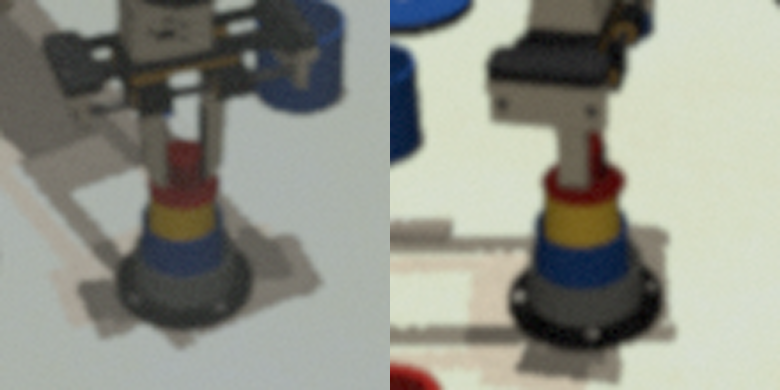

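Both views show the disc resting just above the yellow rim, level and fully home. One small nudge brings the push back to about 10 N, then I hand in.

```bash
python3 -m inch '[[[0,0,0.02,0,0,0,1],[0,0,0,0,0,0,1],[0,0,0,0,0,0,1]]]' && python3 -c "
from plant import robot
print(robot.close_job())"
```

```text
t: 27.5
tool_pos: [0.5329, -0.0093, 0.109]
orientation: [0.518, 3.098, 0.0]
force: [-6.3, 0.6, 11.2]
opening: 0.0292
the job is handed in; nothing more can be done
None
```

The pot set is made up and I handed the job in at 27.5 s, with the gripper still holding the cap and pushing down at about 11 N.

- **Blue pot:** I picked the middle of the three blue pots; the gripper closed on it at 65.4 mm, and the other two are about 80 mm. I lowered it over the stud until its underside was at about 10 mm, then let go.
- **Yellow pot:** it seated inside the blue pot with its underside at about 14 mm, and I let go. Both camera views showed it upright.
- **Red cap:** contact came with the underside at about 91 mm. The push peaked at the balls and dropped off around 85 mm, and the stop came at 76 mm, which is fully home. In the last pictures it sits level just above the yellow rim.

**Checks that disagreed:**
- The measured stud position varied by about 2–3 mm between pictures.
- One automatic cap measurement in the scene view picked up the wrong red patch, so I ignored it and judged the alignment from the pictures.
- The force readings at the balls, taken only between 2 mm steps, reached about 6 N, not the stated 12 N.
- About 6 N of sideways force remains on the tool while it pushes.
- I made no final camera check of the bystanders, but nothing touched them as far as I could tell.

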